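Set and lock the toe stop of a last length gauge

ROBOT

A 7-joint arm with a two-finger parallel gripper is mounted at the origin on a cart in front of the work surface, level with it; the furniture and walls round the work are solid. World frame = base frame: x ahead of the robot, y to its left, z up, the work surface at z = 0. Lengths are in m, angles in rad, forces in N, time in s.
With the tool pointing down it reaches from about 0.35 to 0.9 m from the base axis. Payload 19.9 kg.
Tool frame: the origin (TCP) lies between the finger pads; the fingertips stand 19 mm ahead of it and the grasp point (between the pads) is the TCP; z points along the fingers, y is the line along which they close (so a half turn about z gives the same grasp; the last joint's range is limited). The gripper opens to 94 mm and grips with 3 to 60 N. Pads are 16 mm wide; open, the fingers measure 119 mm over their backs; the gripper's body (75 mm by 177 mm) begins 78 mm behind the grasp point.
Start: joints at [-0.042, 0.417, -0.01, 1.614, 0.005, 1.111, -0.053], TCP at [0.625, 0, 0.192] pointing down, gripper open.
Joint ranges: [-2.81, 2.81], [-0.39, 2.02], [-1.27, 1.25], [0.06, 2.57], [-1.19, 4.33], [0.19, 2], [-2.82, 2.82]. Speed limits (rad/s): [1.89, 1.89, 2.39, 2.39, 3.01, 3.01, 3.01].

INTERFACE

Orientations are given as a 3x3 rotation matrix whose columns are the frame's x, y, z axes.
In Python, from rig import robot gives the robot as it stands. Calls block until the motion is done:
- robot.move_ptp(position, orientation): joint-space move of the TCP to a pose.
- robot.move_linear(position, velocity=0.15, frame=None, threshold=None): straight line of the TCP; frame=None keeps the orientation; velocity is the mean speed in m/s. With threshold (N) it stops when the force on the tool has changed by that much, and returns True; else False.
- robot.goto_joints(angles): joint-space move.
- robot.gripper_to(opening): finger opening in m; the grip force is fixed at half the most; returns when the fingers have stopped.
- robot.pause(seconds).
- robot.ik(position, orientation): joint angles nearest the present ones, or None.
- robot.get_state(): the state.
- robot.grab_frame(name): name is "scene" or "side" or "wrist"; returns the picture (480x640x3 uint8, red, green, blue); there is no depth.
- robot.camera_info(name): a dict with "fx", "fy", "cx", "cy" (pixels), "rvec" (rotation vector, rad) and "tvec" (3), from world to camera coordinates, as OpenCV has them. Camera axes: x right, y down, z forward; pixel columns grow to the right and rows downward; lengths in m; the calibration is good to about 2 mm. A picture is of the moment at which its call begins: read the wrist's pose just before it. camera_info takes no time and is no camera call; for the wrist camera it gives the pose at the moment of the call.
A pose or a line that the arm cannot do raises robot.PlanningError and nothing moves.
- robot.sign_off(): hands the job in; it is judged then, once.
The state is a dict: "time": time; "qpos": joint angles; "joint_vel": joint speeds; "effort": joint torques, N m; "ee_pos": TCP position; "tool_rot": TCP orientation; "force": force on the tool from outside, world axes, zero at the start; "moment": the same for the moment, N m; "opening": finger opening in m; "grasp_force": force on a finger pad.
Only numpy, scipy, OpenCV 4.12 (cv2) and the standard library are available. Lean on these libraries where they do the work, as an engineer would, in place of code of your own. Each camera call takes 0.05 s, during which the arm holds its last target. There are 200 camera calls.

TASK

Take the length of the wooden last lying in the gauge: flip the cam lever over to free the sliding toe stop, push the stop gently along its rail until the last sits snugly between heel stop and toe stop, then flip the lever fully back to lock that setting. Leave the last in the gauge and the other things on the bench where they lie.

Things in the scene. Friction and masses are not known exactly. Their poses are not given: they have to be found in the camera images.
- gauge: Fixed length gauge: aluminium plate 350x126 mm on rubber feet, bed top 26 mm above the bench. Origin under its centre; x along the rail, from the heel stop (x=-150 mm face) to the toe stop; z up. Rail 26 mm wide at y=+41 mm, top at z=42. Two 5 mm high strips 50 mm apart guide the last.
- heel_face (a point): point on the heel stop's measuring face (dark steel block 98 mm wide, up to 72 mm above the bench), in line with the last
- toe_face (a point): point on the toe stop's measuring face in line with the last; aluminium plate 8 mm thick, 94 mm wide, 33 to 63 mm above the bench, carried across the bed by the dark steel carriage that straddles the rail (95 mm long, blocks up to 66 mm)
- toe_stop (a joint): travel of the toe stop in m: 0 fully open, grows as it slides to the heel stop (gauge -x), end at 0.090. Free, it slides with about 2 N and stays where it is left; locked, it it holds against a push of 20 N
- push_plate (a point): centre of the outer face of the push plate, an upright plate 30 mm wide at the outer end of the carriage, clear from 66 to 95 mm above the bench; pushing on this face along gauge -x drives the stop to the last
- cam_lever (a joint): cam lever angle in rad: 0 free (stick leans 20 deg from upright over the bed, to gauge -y), 1.31 locked (leans 55 deg outward, to gauge +y). The brake grips from about 0.6 on; it counts as locked above 1.15, free below 0.35; stays where it is left; takes about 3 to 8 N at the ball
- knob (a point): centre of the black ball, 24 mm across, at the end of the lever; 62 mm from the pivot, on a stick 10 mm thick
- cam_pivot (a point): the lever's pivot, 60 mm above the bench over the rail's middle; its axis lies along the rail, so the lever swings across the rail
- toe_last: the last: half of a split maple toe last, 152x44x50 mm, 0.18 kg, lying flat on the bed between the strips, at first with a gap to both stops. Origin at the middle of its underside, x to its toe
- last_toe (a point): the toe end of the last (towards the toe stop), 12 mm above the bed
- last_heel (a point): the heel end of the last (towards the heel stop), 12 mm above the bed; 151.5 mm from the toe end
- clamp_crank (a point): top of the tall steel crank on the bench clamp that stands to the right of the gauge, 265 mm above the bench: an obstacle, go round it or over it
- grind_cone: reddish grinding cone, 38 mm wide, 42 mm high, standing behind the gauge: leave it alone

How it is judged:
On the way, in this order (a step that is already met when the one before it is completed fails the run):
1. the cam lever is flipped over to its free side (value of joint cam_lever below 0.35 rad), for 0.2 s.
2. with the lever free, the last is snug between heel stop and toe stop (value of joint cam_lever below 0.35 rad and x of last_heel in the frame of heel_face below 0.0025 m and x of toe_face in the frame of last_toe below 0.0025 m), for 0.2 s.
At the end, for the whole second after the job is handed in: The lever is fully on its locked side (above 1.15 rad) and the last lies flat and still in the gauge, its heel end within 2.5 mm of the heel stop and the toe stop within 2.5 mm of its toe end (value of joint cam_lever above 1.15 rad and x of last_heel in the frame of heel_face between -0.003 and 0.0025 m and x of toe_face in the frame of last_toe below 0.0025 m and angle between toe_last's own z axis and vertical below 0.05 rad and linear speed of toe_last below 0.01 m/s and velocity of joint cam_lever below 0.05 rad/s); the robot touches nothing.
It fails at once if the last is squeezed hard between the stops (over 50 N) (contact force between toe_last and toe_stop above 50 N).
It fails at once if the grinding cone is pushed more than 20 mm (distance of grind_cone from where it was at the start of the episode above 0.02 m).
It also fails if it takes over 54 s, if anything falls off the work surface, if the arm or the gripper's body presses on something with over 40 N, if the wrist force passes 120 N, or if a joint passes its speed limit or range.

## Working session

There is one attempt and no reset: what is moved stays moved. The work goes in short steps, each a Python script; the robot and the scene stay as the last script left them, time stands still between calls to the robot, and variables do not carry over. Pictures are saved under pics/ and viewed, at most 13 in all, crops included, and the job is handed in when it is done.

```bash
mkdir -p pics; ls
python3 - <<'E'
from rig import robot
import cv2,numpy as np
for n in("scene","side"):
    cv2.imwrite(f"pics/{n}0.png",robot.grab_frame(n)[:,:,::-1]); c=robot.camera_info(n)
    R=cv2.Rodrigues(np.array(c["rvec"]))[0]; print(n,c["fx"],-R.T@np.array(c["tvec"]).ravel(),R[2])
E
```

```text
pics
scene 614.1659638944082 [-0.22218074  0.64951566  0.69290449] [ 0.73588889 -0.48463353 -0.47286138]
side 498.69304406271226 [ 0.5484408  -0.59907174  0.73381348] [ 0.00991323  0.79357305 -0.60839423]
```

View pics/scene0.png

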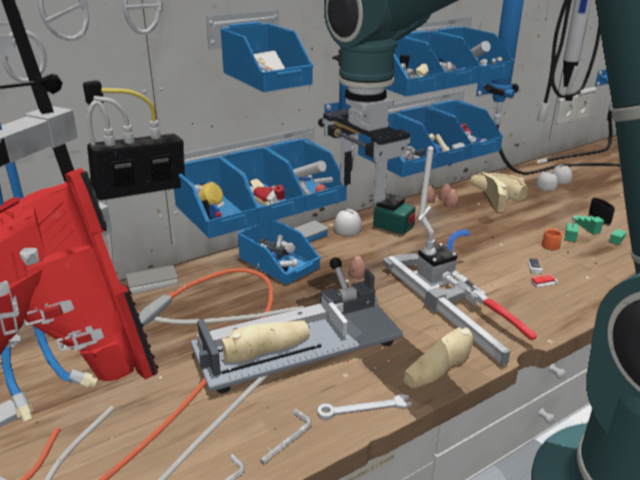

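View pics/side0.png

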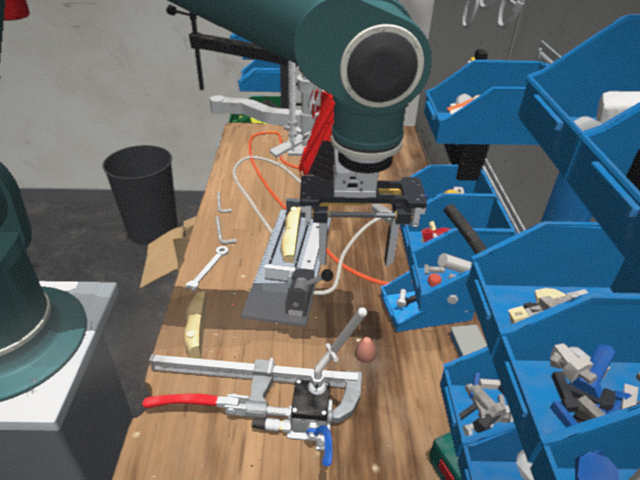

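The scene view has the gauge at about (200-400, 290-385), with the heel end at the left, knob near (337,263) and the clamp at (440,260). The side view has the gauge at about (285,265), knob (327,275) and clamp crank (362,312). I'll zoom in on both.

Run:
```python
import cv2
a=cv2.imread("pics/scene0.png")[245:400,185:410]; cv2.imwrite("pics/sc.png",cv2.resize(a,None,fx=3.5,fy=3.5,interpolation=cv2.INTER_CUBIC))
a=cv2.imread("pics/side0.png")[195:335,235:395]; cv2.imwrite("pics/si.png",cv2.resize(a,None,fx=4,fy=4,interpolation=cv2.INTER_CUBIC))
```

```text
(no output)
```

View pics/sc.png

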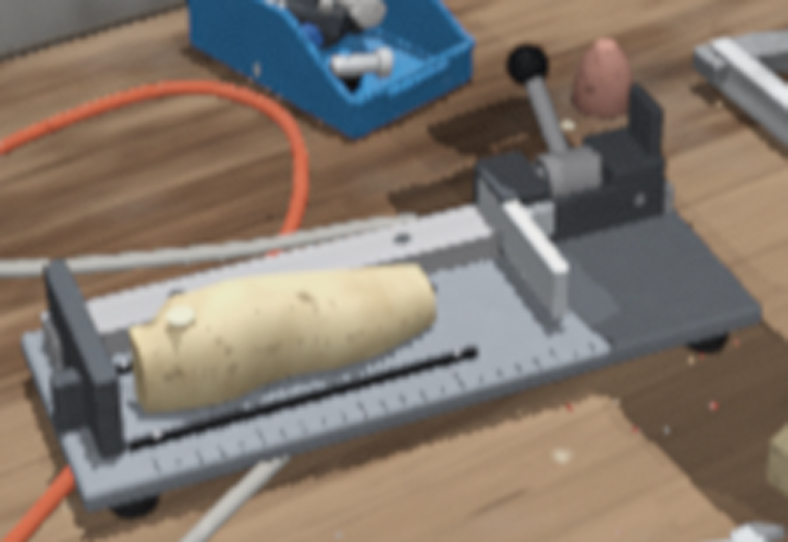

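View pics/si.png

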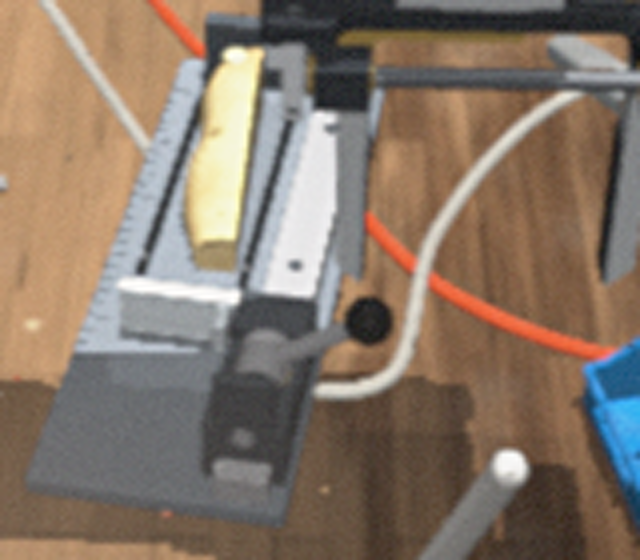

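Crop readings:
- **Scene crop:** plate corners heel-near (85,500), toe-near (758,308) and heel-far (24,340); knob (527,64).
- **Side crop:** toe-near corner (30,485), toe-far corner (283,522), knob (368,321), crank top (510,468).

The lever leans outward, so it is locked.

```bash
cat > h.py <<'E'
from rig import robot
import cv2,numpy as np
def cam(n):
    c=robot.camera_info(n); R=cv2.Rodrigues(np.array(c["rvec"]))[0]; t=np.array(c["tvec"]).ravel()
    return R,t,np.array([[c["fx"],0,c["cx"]],[0,c["fy"],c["cy"]],[0,0,1]])
def ray(c,p):
    R,t,K=c; return -R.T@t, R.T@np.linalg.inv(K)@np.array([p[0],p[1],1.])
def onz(c,p,z):
    o,d=ray(c,p); return o+d*(z-o[2])/d[2]
def tri(c1,p1,c2,p2):
    P=[c[2]@np.c_[c[0],c[1]] for c in(c1,c2)]
    X=cv2.triangulatePoints(P[0],P[1],np.array(p1,float),np.array(p2,float)).ravel(); return X[:3]/X[3]
E
python3 - <<'E'
from h import *
np.set_printoptions(precision=4,suppress=True)
A,B=cam("scene"),cam("side")
s=lambda u,v:(185+u/3.5-.35,245+v/3.5-.35)
q=lambda u,v:(235+u/4-.35,195+v/4-.35)
HN,TN,HF=[onz(A,s(*p),.026) for p in((85,500),(758,308),(24,340))]
TN2,TF2=[onz(B,q(*p),.026) for p in((30,485),(283,522))]
print(HN,TN,HF,TN2,TF2)
print("sizes",np.linalg.norm(HN-TN),np.linalg.norm(HN-HF),np.linalg.norm(TN2-TF2))
T3=tri(A,s(758,308),B,q(30,485)); print("tri TN",T3)
print("knob",tri(A,s(527,64),B,q(368,321)))
o=tri(A,(430,149),B,(362,312.)); print("crank",o)
x=(TN+TN2)/2-HN; print("dir x",np.degrees(np.arctan2(x[1],x[0])), "dir y",[np.degrees(np.arctan2(v[1],v[0])) for v in(HF-HN,TF2-TN2)])
ex=x/np.linalg.norm(x);ex[2]=0; ey=np.array([-ex[1],ex[0],0])
C=((TN+TN2)/2+HN)/2+ey*.063; C[2]=0; C2=(HF+TF2)/2; print("centre",C,C2)
G=np.c_[ex,ey,[0,0,1]]
g=lambda P:G.T@(P-C)
print("knob g",g(tri(A,s(527,64),B,q(368,321))))
print("toe plate top corners g (z63)",g(onz(A,s(568,264),.063)),g(onz(A,s(510,204),.063)),g(onz(B,q(120,283),.063)))
print("push plate top g",g(onz(A,s(630,88),.095)),g(onz(A,s(660,112),.095)),"crank g",g(o))
print("last toe g",g(onz(A,s(435,300),.038)))
E
```

```text
[0.4772 0.3936 0.026 ] [0.4233 0.0524 0.026 ] [0.597  0.3725 0.026 ] [0.4282 0.044  0.026 ] [0.5477 0.0232 0.026 ]
sizes 0.34541248748915476 0.12163539738649796 0.12124000798382352
tri TN [0.4276 0.0483 0.0214]
knob [0.5856 0.084  0.0964]
crank [ 0.6194 -0.1623  0.2628]
dir x -98.47678608059705 dir y [np.float64(-9.99959668275644), np.float64(-9.883820675007287)]
centre [0.5138 0.2116 0.    ] [0.5723 0.1978 0.026 ]
knob g [0.1156 0.0899 0.0964]
toe plate top corners g (z63) [ 0.0766 -0.0386  0.063 ] [0.0725 0.0188 0.063 ] [ 0.0726 -0.0392  0.063 ]
push plate top g [0.1557 0.0477 0.095 ] [0.1588 0.0207 0.095 ] crank g [0.3542 0.1595 0.2628]
last toe g [ 0.0189 -0.0085  0.038 ]
```

The geometry agrees: knob at g y=90, z=96 against an expected 92 and 96 for locked. I'll use yaw -99.3° and the 4-corner centre. Next I flip the lever free by pushing the ball from outside with closed fingers, following its arc.

```bash
cat >> h.py <<'E'
np.set_printoptions(precision=4,suppress=True)
a=np.radians(-99.3); G=np.array([[np.cos(a),-np.sin(a),0],[np.sin(a),np.cos(a),0],[0,0,1]]); C=np.array([.512,.2093,0])
W=lambda x,y,z:C+G@np.array([x,y,z])
g=lambda P:G.T@(np.array(P)-C)
s0=np.sign(np.dot(robot.get_state()["tool_rot"],[0,1,0])@G[:,0]) or 1
ty=s0*G[:,0]; tz=np.array([0,0,-1.]); RT=np.c_[np.cross(ty,tz),ty,tz]
def lin(x,y,z,v=.08,th=None):
    r=robot.move_linear(W(x,y,z),velocity=v,frame=None,threshold=th)
    st=robot.get_state(); print("g",g(st["ee_pos"]),"F",G.T@np.array(st["force"]),"t",round(st["time"],2),r); return r
ball=lambda th:(.041+.062*np.sin(np.radians(th)),.060+.062*np.cos(np.radians(th)))
def shot(n,f,box=None,k=1):
    im=robot.grab_frame(n)[:,:,::-1]
    if box: im=im[box[1]:box[3],box[0]:box[2]]
    cv2.imwrite(f,cv2.resize(im,None,fx=k,fy=k,interpolation=cv2.INTER_CUBIC))
E
python3 - <<'E'
from h import *
A,B=cam("scene"),cam("side")
s=lambda u,v:(185+u/3.5-.35,245+v/3.5-.35)
print("knob",g([.5856,.084,.0964]),"cone",g(onz(A,s(603,112),.0)),"bin",g(onz(A,s(355,137),0)))
print(robot.get_state()["tool_rot"])
kx=.115
robot.gripper_to(0.0)
robot.move_ptp(W(kx,.135,.19),RT)
lin(kx,.135,.106,.1)
for th in (55,40,25,10,-4,-14):
    y,z=ball(th); lin(kx,y+.012+.008,z+.009,.06,25)
shot("scene","pics/s1.png",(185,225,410,400),3.5)
E
```

```text
knob [0.1118 0.0929 0.0964] cone [0.1994 0.1681 0.    ] bin [0.053  0.2007 0.    ]
[[-0.      1.     -0.0011]
 [ 1.      0.     -0.0001]
 [-0.0001 -0.0011 -1.    ]]
g [0.1149 0.1354 0.1067] F [-0.1785  0.6564  1.2218] t 3.64 False
g [0.115  0.1118 0.1049] F [0.7493 0.5619 0.1521] t 4.18 False
g [0.1149 0.101  0.117 ] F [ 0.2615 -0.4517 -0.4128] t 4.6 False
g [0.115  0.0872 0.1255] F [-0.7309  0.142  -0.1049] t 5.02 False
g [0.115  0.0717 0.1303] F [ 0.4607 -0.1066  0.265 ] t 5.43 False
g [0.115  0.0565 0.131 ] F [-0.0811  1.6629 -0.5812] t 5.83 False
g [0.115  0.0457 0.1292] F [-0.2751  0.016   0.4138] t 6.17 False
```

View pics/s1.png

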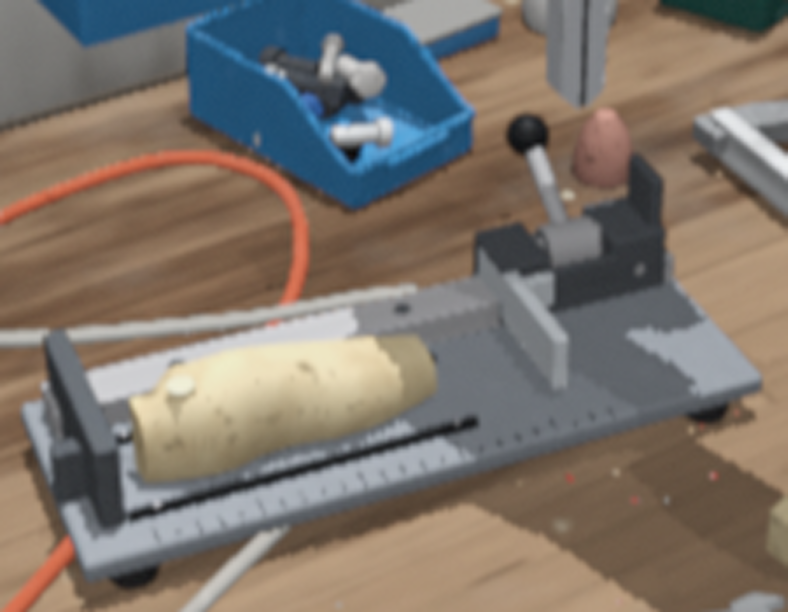

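The fingers passed beyond the ball: the tip is at crop (582,100), the ball is still at (527,133), and the lever is still locked. I'll compare the projected tip with the image.

Run:
```python
from h import *
A,B=cam("scene"),cam("side")
def pr(c,P): v=c[2]@(c[0]@P+c[1]); return v[:2]/v[2]
st=robot.get_state(); e=np.array(st["ee_pos"]); print(e,st["tool_rot"],st["opening"])
tip=e-[0,0,.019]
p=pr(A,tip); print("scene tip pred",p,"crop",(p-[185,225])*3.5)
K=np.array([.5856,.084,.0964]); print((pr(A,K)-[185,225])*3.5, pr(B,K), "side tip",pr(B,tip))
print((pr(A,W(.115,.092,.0956))-[185,225])*3.5)
for n in("scene","side"): print(robot.camera_info(n))
shot("side","pics/d1.png")
```

```text
[0.5388 0.0884 0.1292] [[-0.9869  0.1615  0.0001]
 [ 0.1615  0.9869 -0.0001]
 [-0.0001 -0.     -1.    ]] 0.00013537356258623004
scene tip pred [347.9098 268.3672] crop [570.1844 151.7852]
[525.4387 132.5302] [326.4687 275.0541] side tip [301.4447 267.6341]
[531.5889 133.3685]
{'fx': 614.1659638944082, 'fy': 614.1659638944082, 'cx': 320.4805661800816, 'cy': 230.95242144538312, 'rvec': array([ 1.1232, -2.0608,  1.2393]), 'tvec': array([0.4168, 0.3579, 0.8059])}
{'fx': 498.69304406271226, 'fy': 498.69304406271226, 'cx': 312.19506542424676, 'cy': 226.45297178280046, 'rvec': array([2.2249, 0.0107, 0.019 ]), 'tvec': array([-0.5607,  0.2098,  0.9164])}
```

View pics/d1.png

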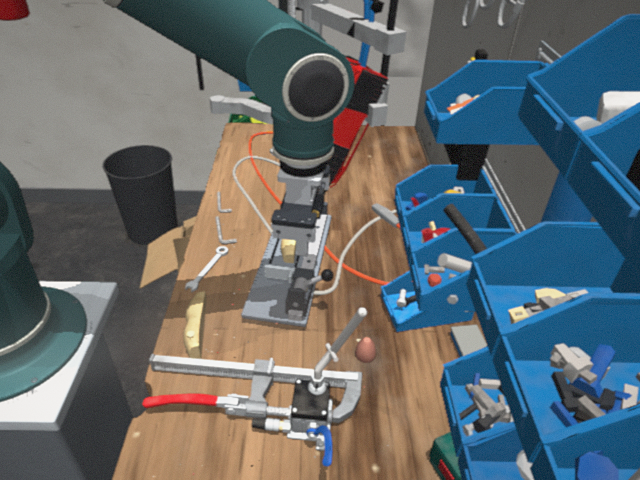

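The scene tip sits 15 px higher than predicted, so the real tip position needs triangulating from a zoomed side view.

Run:
```python
import cv2
a=cv2.imread("pics/d1.png")[200:320,250:350]; cv2.imwrite("pics/d1c.png",cv2.resize(a,None,fx=5,fy=5,interpolation=cv2.INTER_CUBIC))
```

```text
(no output)
```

View pics/d1c.png

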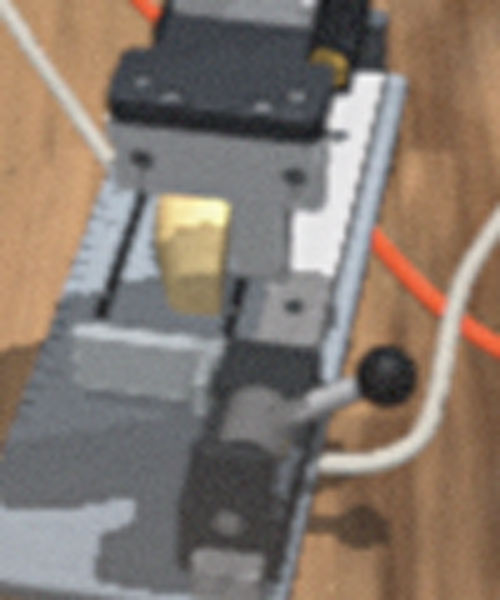

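In the side view the fingertip is at (301.6,255), against a predicted (301.4,267.6). The tip looks higher than the model says.

Run:
```python
from h import *
A,B=cam("scene"),cam("side")
P=tri(A,(185+580/3.5-.35,225+98/3.5-.35),B,(301.6,254.8)); e=np.array(robot.get_state()["ee_pos"])
print("tip",P,"g",g(P),"minus TCP",P-e,"g diff",G.T@(P-e))
```

```text
tip [0.5381 0.0854 0.143 ] g [0.118  0.0458 0.143 ] minus TCP [-0.0009 -0.0029  0.0138] g diff [ 0.003  -0.0004  0.0138]
```

The real closed fingertips sit 14 mm above the reported TCP, not 19 mm below it, and x and y agree. I'll apply that offset (TCP z = tip z − 0.014) and repeat the stroke.

```bash
cat >> h.py <<'E'
TZ=-.014
E
python3 - <<'E'
from h import *
kx=.111
lin(kx,.135,.129,.15)
lin(kx,.135,ball(55)[1]-.008+TZ,.08,12)
for th in (55,40,25,10,-4,-15):
    y,z=ball(th); lin(kx,y+.012+.008,z-.009+TZ,.06,30)
shot("scene","pics/s2.png",(185,225,410,400),3.5)
E
```

```text
g [0.1109 0.1343 0.1288] F [ 0.453  -0.6957  0.06  ] t 7.01 False
g [0.1108 0.1352 0.0739] F [ 0.401  -0.0334 -0.4815] t 7.85 False
g [0.1109 0.1127 0.0739] F [0.5443 5.7044 5.7345] t 8.38 False
g [0.1108 0.1023 0.0863] F [0.579  8.4762 6.3065] t 8.8 False
g [0.1107 0.0884 0.0948] F [-0.1415  6.9928  5.8098] t 9.22 False
g [0.111  0.0716 0.0985] F [-0.195   0.0983  0.0944] t 9.63 False
g [0.1111 0.0562 0.0986] F [0.1368 0.3729 0.6228] t 10.03 False
g [0.1111 0.0445 0.0967] F [ 0.4557 -0.5592  0.3323] t 10.38 False
```

View pics/s2.png

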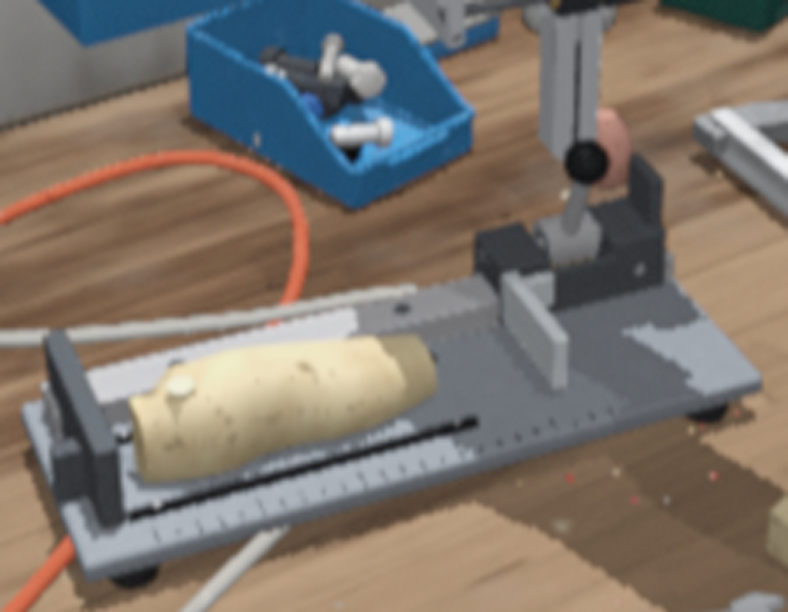

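The lever has flipped over, with the ball at crop (587,162). I'll check its angle by projection, then go over to the push plate and push gently with a force threshold.

Run:
```python
from h import *
A=cam("scene")
def pr(c,P): v=c[2]@(c[0]@P+c[1]); return v[:2]/v[2]
for th in(20,0,-10,-20): print(th,(pr(A,W(.112,*ball(th)))-[185,225])*3.5)
lin(.111,.075,.13,.15)
lin(.195,.041,.13,.15)
lin(.195,.041,.080+TZ,.1,12)
r=lin(.085,.041,.080+TZ,.035,8)
robot.pause(.3); print(robot.get_state()["force"])
shot("scene","pics/s3.png",(185,225,410,400),3.5)
```

```text
20 [551.6831 124.5788]
0 [569.8508 138.0083]
-10 [579.1385 149.7931]
-20 [588.1532 164.5743]
g [0.1111 0.0745 0.1294] F [-0.2519 -0.0308  0.1562] t 10.88 False
g [0.1943 0.0411 0.13  ] F [-0.6221 -0.4574  0.2819] t 11.63 False
g [0.1948 0.0413 0.0664] F [-0.8602  0.3979  0.1809] t 12.43 False
g [0.1061 0.0411 0.0658] F [2.2618 0.6126 1.5862] t 14.67 True
[-0.1624 -1.0656 -0.1275]
```

View pics/s3.png

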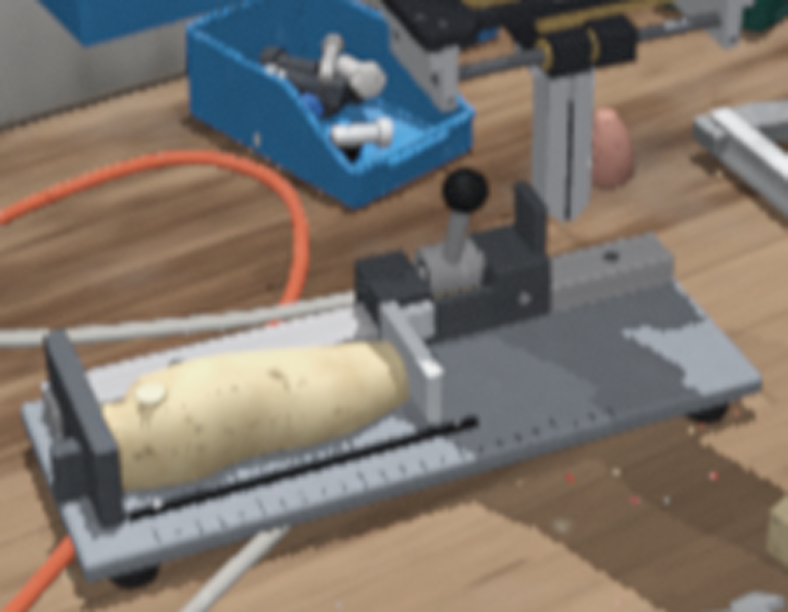

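The stop has slid up to the last, and the last appears to have moved to the heel stop. I'll push again slowly to confirm it won't advance any further.

Run:
```python
from h import *
print(g(robot.get_state()["ee_pos"]))
for i in range(2):
    r=lin(.080,.041,.080+TZ,.015,10); robot.pause(.3); st=robot.get_state(); print(g(st["ee_pos"]),G.T@st["force"])
shot("scene","pics/s4.png",(185,225,410,400),3.5)
```

```text
[0.1063 0.0409 0.0656]
g [0.1063 0.0408 0.0653] F [ 1.8839 -0.0029  0.383 ] t 15.48 True
[0.1063 0.0405 0.065 ] [1.2077 0.6021 0.8036]
g [0.1063 0.0404 0.0648] F [ 1.2093 -0.157   1.2942] t 16.24 True
[0.1064 0.0402 0.0646] [0.6155 0.6395 1.1037]
```

View pics/s4.png

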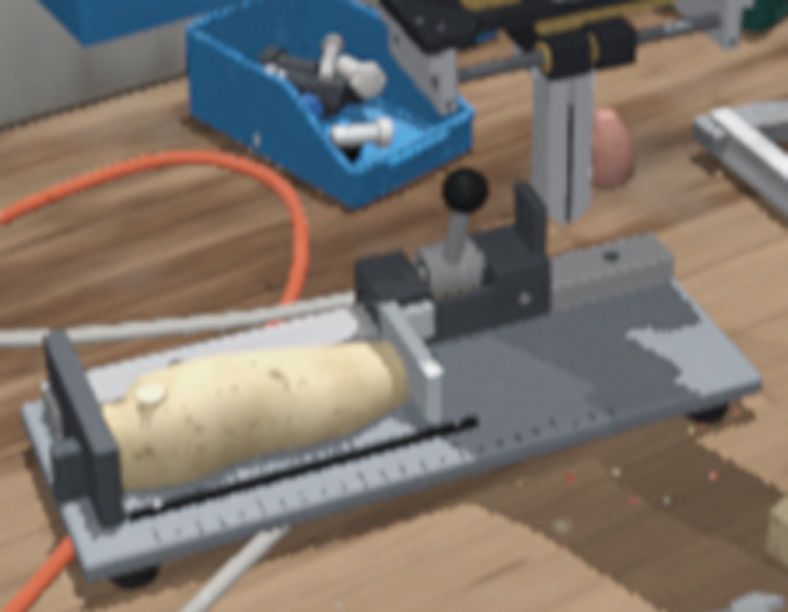

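The push stopped solid twice at the same place. I'll check numerically that the toe face lies near gauge x≈1.5 mm, as it should when snug (bright plate's top corner at crop (440,370), knob at (465,189)).

Run:
```python
from h import *
A=cam("scene")
f=lambda u,v,z:g(onz(A,(185+u/3.5-.35,225+v/3.5-.35),z))
def pr(c,P): v=c[2]@(c[0]@P+c[1]); return (v[:2]/v[2]-[185,225])*3.5
print("toe outer near top",f(440,368,.063),"inner near",f(428,374,.063),"inner far", f(380,308,.063),"knob",f(465,189,ball(-20)[1]))
print("heel stop face near top",f(107,425,.072),"far top",f(62,335,.072))
print("knob before",f(587,162,ball(-20)[1]),"toe outer before",f(568,334,.063))
```

```text
toe outer near top [ 0.0066 -0.0364  0.063 ] inner near [-0.0004 -0.0384  0.063 ] inner far [-0.0019  0.0199  0.063 ] knob [0.0458 0.0245 0.1183]
heel stop face near top [-0.1526 -0.0266  0.072 ] far top [-0.1545  0.0477  0.072 ]
knob before [0.1125 0.0235 0.1183] toe outer before [ 0.0746 -0.0361  0.063 ]
```

Inner toe face to heel face measures about 152.4 mm against 151.5, so the last is snug. Now I lock: sweep the ball outward from inside, then press it down from above with a threshold.

Run:
```python
from h import *
kx=.046
lin(.125,.041,.066,.1); lin(.125,.041,.155,.2)
lin(kx,-.02,.155,.2)
y,z=ball(-20); lin(kx,-.02,z-.009+TZ,.1,12)
for th,dz in((-20,-.009),(0,-.009),(15,-.009),(30,-.006),(42,-.003),(50,0.)):
    y,z=ball(th); lin(kx,y-.020,z+dz+TZ,.06,30)
e=g(robot.get_state()["ee_pos"]); lin(e[0],e[1],.14,.15)
lin(kx,.089,.13,.15)
lin(kx,.089,.085,.03,14)
robot.pause(.2); lin(kx,.089,.15,.15)
shot("scene","pics/s5.png",(185,225,410,400),3.5)
```

```text
g [0.1255 0.0411 0.066 ] F [-0.2064  1.0274  0.0955] t 16.93 False
g [0.1247 0.0408 0.1549] F [ 0.038  -0.8236 -0.7137] t 17.52 False
g [ 0.0469 -0.0196  0.1545] F [ 1.4476 -0.3637  0.7648] t 18.17 False
g [ 0.046  -0.0197  0.0956] F [-0.445   0.7056  1.011 ] t 18.92 False
g [ 0.0461 -0.      0.0952] F [-1.3287  0.7956  0.8437] t 19.4 False
g [0.0461 0.021  0.0989] F [-0.3629 -0.5429  1.2869] t 19.91 False
g [0.0462 0.0372 0.0967] F [ 0.188  -0.0814 -0.0109] t 20.32 False
g [0.0461 0.0524 0.0935] F [-0.0678 -0.5852 -0.8089] t 20.73 False
g [0.0461 0.0626 0.0889] F [ 0.132  -0.3481 -0.043 ] t 21.07 False
g [0.0461 0.068  0.0855] F [ 0.4593 -3.5879 -3.6005] t 21.34 False
g [0.0463 0.0683 0.1401] F [ 0.8728 -0.4313 -0.8467] t 21.85 False
g [0.0465 0.0887 0.1285] F [-0.1979  0.173   0.2668] t 22.16 False
g [0.046  0.0905 0.0983] F [-1.1603  2.7076  3.4875] t 23.18 True
g [0.0462 0.0886 0.1493] F [ 0.3784 -0.5928 -1.203 ] t 23.88 False
```

View pics/s5.png

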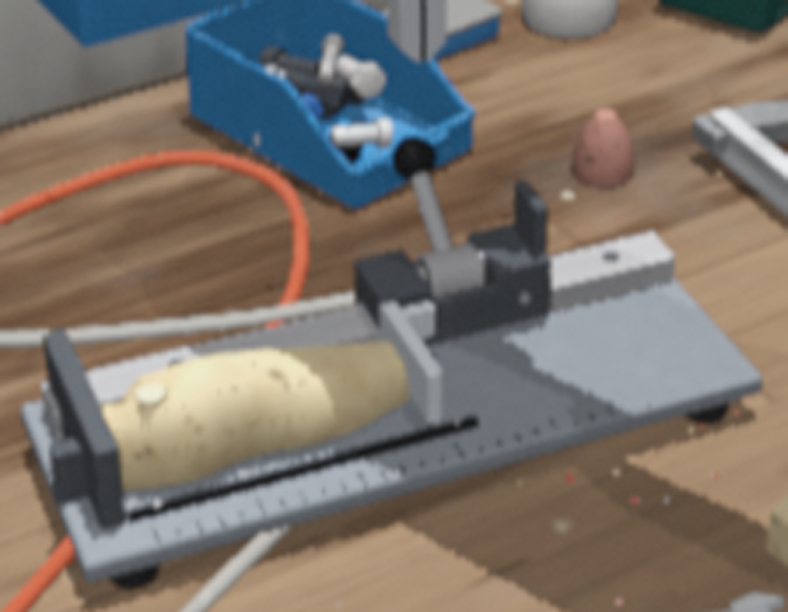

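The ball is now out at crop (414,157), while the stop and last have not moved. To make sure it is fully locked I'll press again with a higher threshold and check the knob numerically.

Run:
```python
from h import *
A=cam("scene")
def pr(c,P): v=c[2]@(c[0]@P+c[1]); return v[:2]/v[2]
def knob(im,p,r=14):
    x0,y0=int(p[0])-r,int(p[1])-r; m=(im[y0:y0+2*r,x0:x0+2*r].max(2)<45).astype(np.uint8)
    n,_,s,c=cv2.connectedComponentsWithStats(m); i=1+np.argmax(s[1:,4]); return c[i]+[x0,y0],s[i,4]
im0=cv2.imread("pics/scene0.png"); print("start",knob(im0,(335,263)))
print("before",knob(robot.grab_frame("scene"),(303,269)))
lin(.046,.090,.118,.1); lin(.046,.090,.082,.02,28); lin(.046,.090,.15,.15); lin(.046,.090,.2,.2)
print("after",knob(robot.grab_frame("scene"),(303,269)))
for x in(.112,.046): print(x,[pr(A,W(x,*ball(t))).round(1).tolist() for t in(44,50,55)])
```

```text
start (array([334.963 , 262.9506]), np.int32(81))
before (array([302.8916, 269.6988]), np.int32(83))
g [0.046  0.0898 0.1176] F [-0.4169 -0.0213  0.4854] t 24.44 False
g [0.0459 0.094  0.094 ] F [ 1.2177 -2.7591 13.7801] t 25.68 True
g [0.0462 0.0898 0.1493] F [-0.5023 -0.7216 -0.6707] t 26.22 False
g [0.0461 0.0899 0.1994] F [-0.3387  0.1037 -1.3031] t 26.62 False
after (array([302.    , 270.5238]), np.int32(84))
0.112 [[337.3, 261.3], [336.3, 262.4], [335.5, 263.5]]
0.046 [[304.5, 268.7], [303.5, 269.7], [302.9, 270.8]]
```

The knob now matches the 55° locked projection (the starting reading differed from it by the same amount). The arm is clear, so I'm handing in.

```bash
python3 -c "
from rig import robot
print(robot.sign_off())"
```

```text
the job is handed in; nothing more can be done
None
```

I flipped the lever free, pushed the toe stop until the last was snug (stops about 152 mm apart in the images; the last is 151.5 mm), locked the lever at about 55°, and handed the job in at about 27 s; no verdict was returned.

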